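# Sink the bench dog and hold a frame blank against the fence

### The job

A bench dog stands up in front of the fence of the clamping board and is in the way: knock it down flush with the board using the mallet, then set the mallet back on the bench, clear of the board. Then slide the frame blank over the sunk dog until it lies square and tight against the fence, and finish while still holding it there for the carver: one diagonal push of the fingers, forward and down into the step along its near edge, pressing it firmly (about a kilo down, a kilo and a half forward) against fence and board together. Do not push the dog down with the fingers or the blank, and leave the tin, the bear and the gouge where they are.

Things in the scene. Friction and masses are not known exactly. Their poses are not given: they have to be found in the camera images.
- bed: flat bed of the clamping board, dark brown film-faced plywood, fixed to the bench: 300 (x) x 320 (y) x 18 mm, with a grid of black 21 mm holes. Origin at the centre of its underside, on the bench top; its upper face is 18 mm above. Its +x axis points squarely at the fence. Turned up to 0.2 rad
- fence: straight beech fence bolted along the far edge of the bed: 36 mm deep (x), 300 mm long (y), 36 mm high; two bolt heads 8 mm higher on its top, 120 mm either side of the middle. Origin at the middle of the foot of its front face (the face toward the robot), on the bed's upper face, so 18 mm above the bench. Its +x points into the fence, y along it: a workpiece against the fence lies at negative x
- dog_top (a point): centre of the flat top of the bench dog, a round upright wooden peg 20 mm in diameter with a 3 mm chamfer round its top, in a hole of the bed 50 mm in front of the middle of the fence. It starts 20 to 30 mm proud of the bed's upper face. Its top is flush when this point is level with the bed's upper face (18 mm above the bench)
- dog (a joint): how far the bench dog is driven down (m): 0 is 30 mm proud of the bed, 0.030 is flush, 0.032 is its end stop. Side-spring friction of about 4 N holds it at any height; it does not spring back
- mallet: joiner's wooden mallet, 0.30 kg, standing on one striking face on the bench with its handle level. Head 64 mm (x) x 50 mm (y) x 84 mm high; origin at the centre of the lower striking face, 42 mm below the handle's axis. The handle points to -x of the mallet, from 32 to 182 mm behind the head's centre, 20 mm wide (y) and 26 mm high
- mallet_grip (a point): point on the axis of the mallet's handle, halfway up it, 70 mm behind the middle of the head; 42 mm above the bench as it stands. Axes as the mallet's
- blank: beech picture-frame stock, about 0.28 kg, lying on the bed on the near side of the dog, turned up to 0.2 rad to the fence: 84 mm deep (x), 180 mm long (y), 40 mm thick. Origin at the centre of its underside, +x its flat far side, which goes to the fence. A step (rebate) runs along the whole near edge: its floor is 16 mm above the underside, from 42 to 18 mm on the -x side of the centre, and its upright wall (facing -x) rises from there to the top, 24 mm high
- blank_center (a point): centre of the blank, halfway up its thickness (20 mm above its underside); axes as the blank's. The blank's planed underside slides on the bed with a friction coefficient of about 0.35, so some of a forward push is lost while it is pressed down
- tin: bystander: plain steel tin, 68 mm in diameter and 85 mm high, origin at the centre of its underside. It stands on the other side of the board from the mallet
- bear: bystander: little carved wooden bear, 60 mm wide and 100 mm high, left of the board, farther than the mallet or tin; origin at the centre of its underside
- gouge: bystander: carving gouge, about 280 mm long and 26 mm thick, lying on the bench to the right of the board, blade away from the robot; origin near its ferrule, on the bench
Things that resemble listed ones, but are neither listed nor needed, are in the scene too. Leave any turquoise look-alike of the blank alone. Leave any pink or red look-alike of the mallet alone.

How it is judged:
On the way, in this order (a step that is already met when the one before it is completed fails the run):
1. the dog is knocked down flush with the board (at most 2.5 mm proud) (value of joint dog above 0.0275 m), for 0.1 s.
2. the mallet is back on the bench, let go, off the board (contact force between mallet and the fingers below 0.2 N and contact force between mallet and bed below 0.2 N and height (world z) of mallet_grip below 0.06 m and linear speed of mallet below 0.02 m/s), for 0.2 s.
At the end, for the whole second after the job is handed in: Fingers push the blank (over 5 N) and it presses on the fence with over 3 N and on the bed with over 6 N; flat and square (0.03 rad), within 2.5 mm of the fence, over the dog (within 80 mm of its middle); dog at most 2.5 mm proud; mallet at rest on the bench, not held, off the board (all of step 2 and value of joint dog above 0.0275 m and x of blank_center in the frame of fence between -0.0445 and -0.039 m and y of blank_center in the frame of fence between -0.08 and 0.08 m and z of blank_center in the frame of fence below 0.023 m and angle between the x axis of blank_center and the x axis of fence, either way round below 0.03 rad and angle between blank_center's own z axis and vertical below 0.03 rad and contact force between blank and fence above 3 N and contact force between blank and bed above 6 N and contact force between blank and the fingers above 5 N and linear speed of blank below 0.01 m/s and contact force between mallet and anything else above 1 N and contact force between mallet and blank below 0.2 N); the arm keeps its last pose, push and grip.
It fails at once if the dog is pushed with the fingers (contact force between the fingers and dog above 2 N).
It fails at once if the blank is rammed on the dog while it still stands up (contact force between blank and dog above 3.5 N and value of joint dog below 0.0265 m).
It fails at once if the tin is disturbed (distance of tin from where it was at the start of the episode above 0.03 m).
It fails at once if the bear is disturbed (distance of bear from where it was at the start of the episode above 0.03 m).
It fails at once if the gouge is disturbed (distance of gouge from where it was at the start of the episode above 0.03 m).
It also fails if it takes over 64 s, if anything falls off the work surface, if the arm or the gripper's body presses on something with over 40 N, if the wrist force passes 120 N, or if a joint passes its speed limit or range.

### The arm

A 7-joint arm with a two-finger parallel gripper is mounted at the origin on the work surface. World frame = base frame: x ahead of the robot, y to its left, z up, the work surface at z = 0. Lengths are in m, angles in rad, forces in N, time in s.
With the tool pointing down it reaches from about 0.4 to 0.85 m from the base axis. Payload 4.5 kg.
Tool frame: the origin (TCP) lies between the finger pads; the fingertips stand 8 mm ahead of it and the grasp point (between the pads) lies 11 mm behind it; z points along the fingers, y is the line along which they close (so a half turn about z gives the same grasp; the last joint's range is limited). The gripper opens to 85 mm and grips with 20 to 120 N. Pads are 22 mm wide; open, the fingers measure 114 mm over their backs; the gripper's body (76 mm by 85 mm) begins 54 mm behind the grasp point. The pads swing forward as they close: fully open they stand 13 mm farther back than shut.
Start: joints at [1.268, 0.689, -0.195, 1.565, 0.157, 0.902, -0.215], TCP at [0.207, -0.59, 0.239] pointing down, gripper open.
Joint ranges: [-3.01, 3.01], [-0.46, 2.08], [-1.47, 1.51], [0.13, 2.56], [-1, 4.14], [0.04, 2.09], [-2.66, 2.66]. Speed limits (rad/s): [2.57, 2.57, 3.14, 3.14, 3.14, 3.14, 3.14].

### API

Orientations are given as [roll, pitch, yaw] about the fixed x, y, z axes, in that order (R = Rz(yaw) Ry(pitch) Rx(roll)).
In Python, from workcell import observe, capture, get_calibration, close_job gives the robot as it stands. The module is installed in compiled form; this text tells all that it offers.
- The arm moves only by the shell command python3 -m pendant 'ROWS' [FORCE]. ROWS is JSON, a list that holds one entry, the list of rows, each a list of 5 numbers: the shift along the tool's x, y, z as a fraction of full scale, then the turn about the tool's z as a fraction of full scale, then the gripper's target within -1 to 1 (fully open at 1, half-way at 0, shut at -1). A call has exactly 5 rows; each row shifts and turns the commanded pose from where the row before left it, along the tool's axes as they then stand; what a row does not reach is not made up. Full scale, the value 1, is 0.4 m for a shift and 60 degrees for a turn. A row lasts 1/10 s, in which the tool goes at most 50 mm and 8.59 degrees, less where a joint would pass 70% of its speed; a pose out of reach is approached as far as the arm can. A call with a number of a shift or a turn outside -1 to 1 is refused whole. A call with a gripper value outside its range is refused whole. The fingers move at their own pace and stop on an object; FORCE is the grip in N (left out, the last holds). Time passes only in rows, so rows that do not move let the fingers close, or fill a call up. It gives the time, the measured TCP pose, the force, the opening and the grip force at its end, in the units of the state.
- observe(): the state, without advancing time (a new reading comes with each control period).
- capture(name): name is "scene" or "top"; returns (picture, depth): 384x512x3 uint8, red, green, blue; 384x512 float32, m along the optical axis (not along the pixel's ray), 0 where there is no reading.
- get_calibration(name): a dict with "fx", "fy", "cx", "cy" (pixels), "origin" and "attitude" of the camera in the world. Camera axes: x right, y down, z forward; pixel columns grow to the right and rows downward; lengths in m; the calibration is good to about 2 mm. A picture is of the moment at which its call begins. get_calibration takes no time and is no camera call.
- close_job(): hands the job in; it is judged then, once.
The state is a dict: "clock": time; "qpos": joint angles; "dq": joint speeds; "tau": joint torques, N m; "tcp_pos": TCP position; "eef_rot": TCP orientation; "wrist_force": force on the tool from outside, world axes, zero at the start; "wrist_torque": the same for the moment, N m; "opening": finger opening in m; "gripper_force": force on a finger pad.
Only numpy, scipy, OpenCV 4.12 (cv2) and the standard library are available. Lean on these libraries where they do the work, as an engineer would, in place of code of your own. Each camera call takes 0.05 s, during which the arm holds its last target. There are 200 camera calls.

## Working session

There is one attempt and no reset: what is moved stays moved. The work goes in short steps, Python scripts to look and compute and a shell command to move; the robot and the scene stay as the last step left them, time stands still between calls to the robot, and variables do not carry over. Pictures are saved under pics/ and viewed, at most 10 in all, crops included, and the job is handed in when it is done.

```bash
mkdir -p pics
python3 - <<'E'
from workcell import *
import cv2,numpy as np
np.set_printoptions(precision=4,suppress=True)
for n in("scene","top"):
    p,d=capture(n); cv2.imwrite(f"pics/{n}0.png",p[:,:,::-1]); np.savez(f"{n}0.npz",p=p,d=d); print(n,get_calibration(n))
o=observe(); print(o)
E
```

```text
scene {'fx': 410.58800198712277, 'fy': 410.58800198712277, 'cx': 256.5998657869286, 'cy': 189.48999953004733, 'origin': array([ 1.357 , -0.0077,  1.0549]), 'attitude': array([-2.3952,  0.0023,  1.478 ])}
top {'fx': 373.8800141355541, 'fy': 373.8800141355541, 'cx': 254.52480678542202, 'cy': 191.8102547478945, 'origin': array([0.2486, 0.1055, 1.3857]), 'attitude': array([-3.0044, -0.0192, -1.5698])}
{'clock': 0.1, 'qpos': array([ 1.2678,  0.6899, -0.1945,  1.5663,  0.1573,  0.9025, -0.2151]), 'dq': array([-0.0013, -0.0021, -0.0013, -0.0027,  0.0017,  0.0003, -0.0017]), 'tau': array([ -0.0034, -54.0609,  -1.2709, -15.8987,   0.0095,   0.0045,
        -0.    ]), 'tcp_pos': array([ 0.2063, -0.5894,  0.2386]), 'eef_rot': array([-3.14  ,  0.0001,  0.3369]), 'wrist_force': array([-1.2224,  0.1797, -0.3109]), 'wrist_torque': array([-0.012 , -0.0384,  0.0327]), 'gripper_force': 0.0, 'opening': 0.08549484218404681}
```

View pics/top0.png

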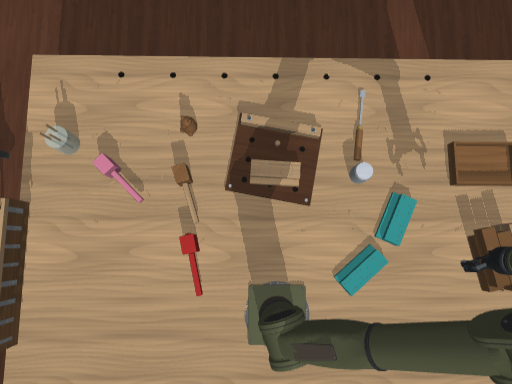

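View pics/scene0.png

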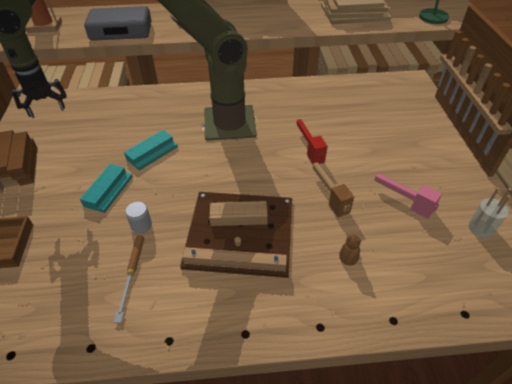

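```bash
cat > h.py <<'E'
import numpy as np,cv2
from workcell import *
from scipy.spatial.transform import Rotation as R
np.set_printoptions(precision=4,suppress=True)
def cloud(n,d):
    c=get_calibration(n); v,u=np.mgrid[:384,:512]
    P=np.stack([(u-c['cx'])/c['fx']*d,(v-c['cy'])/c['fy']*d,d],-1)
    return P@R.from_euler('xyz',c['attitude']).as_matrix().T+c['origin']
def snap(n):
    p,d=capture(n); W=cloud(n,d); W[d==0]=np.nan; return p,d,W
def rect(pts):
    (c,s,a)=cv2.minAreaRect((pts*1000).astype(np.float32)); return np.array(c)/1000,np.array(s),a
E
python3 - <<'E'
from h import *
import warnings;warnings.filterwarnings('ignore')
for n in("top","scene"):
    z=np.load(n+"0.npz");p,d=z['p'],z['d'];W=cloud(n,d);W[d==0]=np.nan
    X,Y,Z=W[...,0],W[...,1],W[...,2]
    print(n,"bench z",np.nanmedian(Z[(X>.2)&(X<.4)&(abs(Y)<.3)]))
    box=(X>.38)&(X<.8)&(Y>-.16)&(Y<.2)
    for nm,lo,hi in(("bed",.012,.024),("fence",.046,.059),("blank",.052,.064),("dogish",.033,.051)):
        m=box&(Z>lo)&(Z<hi)
        k,l,s,c=cv2.connectedComponentsWithStats(m.astype(np.uint8))
        for i in range(1,k):
            if s[i,4]>12: q=W[l==i]; print(nm,s[i],rect(q[:,:2]),"mean",q.mean(0))
    m=(Z>.012)&(X>.2)&(X<.8)&(abs(Y)<.6)
    k,l,s,c=cv2.connectedComponentsWithStats(m.astype(np.uint8))
    for i in range(1,k):
        if s[i,4]>30: q=W[l==i]; print("obj",s[i],q.mean(0),q[:,2].max(),rect(q[:,:2]))
z=np.load("top0.npz")['p'];s=np.load("scene0.npz")['p']
a=cv2.resize(z[100:230,160:340],None,fx=4,fy=4,interpolation=2)
cv2.imwrite("pics/c1.png",a[:,:,::-1])
E
```

```text
top bench z 0.0005480757663434144
bed [ 225  113   94   92 4358] (array([0.5651, 0.0066]), array([319.5628, 298.5154]), 79.53075408935547) mean [0.552  0.0134 0.0183]
fence [240 112  80  25 744] (array([ 0.6873, -0.0153]), array([297.6849,  39.0942]), 79.27909851074219) mean [ 0.686  -0.0146  0.0537]
fence [250 159  51  20 510] (array([0.5183, 0.006 ]), array([179.034 ,  62.1545]), 86.45384216308594) mean [0.5172 0.0084 0.0564]
blank [240 112  80  24 595] (array([ 0.6866, -0.0148]), array([295.751 ,  37.5804]), 79.20174407958984) mean [ 0.6865 -0.0145  0.0553]
blank [250 159  51  20 790] (array([0.5183, 0.0059]), array([179.1997,  62.0879]), 86.30120086669922) mean [0.5178 0.0059 0.0583]
dogish [241 121  69  15 113] (array([0.6804, 0.0023]), array([257.992 ,  19.5444]), 79.29431915283203) mean [0.6736 0.0028 0.0429]
dogish [311 135   9   3  15] (array([ 0.6447, -0.1439]), array([29.0188,  3.7645]), 86.61262512207031) mean [ 0.645  -0.1458  0.0434]
dogish [275 140   5   6  24] (array([ 0.6201, -0.0032]), array([18.9248, 14.7277]), 1.8493791818618774) mean [ 0.6195 -0.0036  0.0413]
dog
[... 3432 characters left out ...]
72] [0.4822 0.5558 0.0506] 0.08906531253206351 (array([0.4693, 0.5534]), array([180.5978,  36.8072]), 38.569766998291016)
obj [ 180  192  112   85 7845] [0.5896 0.0079 0.0301] 0.0654713185431528 (array([0.5667, 0.0088]), array([320.33  , 305.0671]), 79.49641418457031)
obj [126 202  25  30 587] [ 0.5233 -0.302   0.0646] 0.09176041046851202 (array([ 0.5119, -0.3054]), array([65.865 , 66.1002]), 4.687740802764893)
obj [120 235  24  73 439] [ 0.6619 -0.3122  0.0207] 0.02990808407127199 (array([ 0.6808, -0.3158]), array([ 26.3476, 236.2209]), 83.37213897705078)
obj [339 235  22  29 468] [0.7025 0.3246 0.059 ] 0.10233084045695207 (array([0.6971, 0.3277]), array([55.848, 48.42 ]), 81.2804183959961)
```

View pics/c1.png

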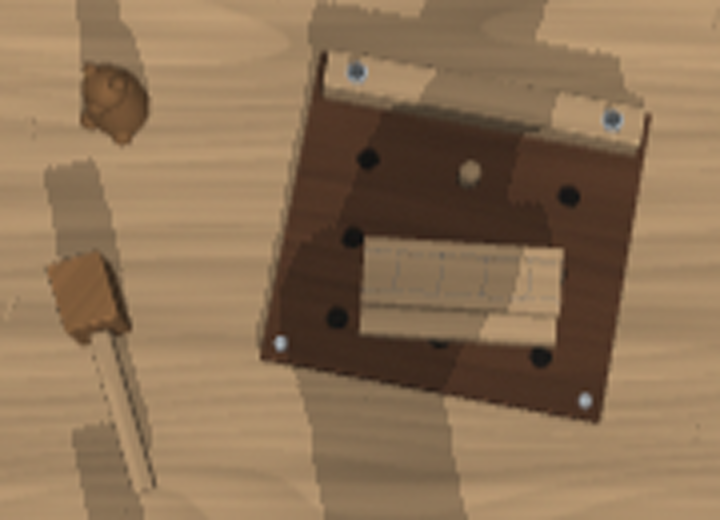

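```bash
cat > mal.py <<'E'
from h import *
import warnings;warnings.filterwarnings('ignore')
def mallet(n,W,x=(.33,.6),y=(.2,.45)):
    X,Y,Z=W[...,0],W[...,1],W[...,2]
    b=(X>x[0])&(X<x[1])&(Y>y[0])&(Y<y[1])
    h=W[b&(Z>.072)]; g=W[b&(Z>.045)&(Z<.064)]
    print(n,"head",rect(h[:,:2]),h[:,2].mean(),"handle",rect(g[:,:2]),np.median(g[:,2]),len(g))
if __name__=="__main__":
    for n in("top","scene"): mallet(n,cloud(n,np.load(n+"0.npz")['d']))
E
python3 mal.py
```

```text
top head (array([0.4972, 0.343 ]), array([64.4433, 50.1631]), 17.059894561767578) 0.08388460627568133 handle (array([0.4278, 0.3255]), array([206.8306,  47.3049]), 11.5552396774292) 0.05519476275678037 250
scene head (array([0.5002, 0.3454]), array([67.3026, 52.8645]), 16.269189834594727) 0.08283177924938276 handle (array([0.4365, 0.3167]), array([216.8904,  49.0429]), 22.13086700439453) 0.05478823625363094 292
```

```bash
M="python3 -m pendant"
$M '[[[0.0924,-0.0444,0,0,1],[0.0924,-0.0444,0,0,1],[0.0924,-0.0444,0,0,1],[0.0924,-0.0444,0,0,1],[0.0924,-0.0444,0,0,1]]]' 120
$M '[[[0.0924,-0.0444,0,0,1],[0.0924,-0.0444,0,0,1],[0.0924,-0.0444,0,0,1],[0.0924,-0.0444,0,0,1],[0.0924,-0.0444,0,0,1]]]'
$M '[[[0.049,-0.082,0,0,1],[0.049,-0.082,0,0,1],[0.049,-0.082,0,0,1],[0.049,-0.082,0,0,1],[0.049,-0.082,0,0,1]]]'
$M '[[[0.049,-0.082,0,0,1],[0.049,-0.082,0,0,1],[0.049,-0.082,0,0,1],[0,-0.08,0,0,1],[0,-0.08,0,0,1]]]'
```

```text
clock: 0.6
tcp_pos: [0.3524, -0.4436, 0.239]
eef_rot: [-3.141, 0.0, 0.337]
wrist_force: [0.9, -0.4, 0.5]
opening: 0.0852
gripper_force: 0.0
clock: 1.1
tcp_pos: [0.4974, -0.2987, 0.239]
eef_rot: [-3.141, 0.001, 0.337]
wrist_force: [0.9, -0.6, 0.2]
opening: 0.0852
gripper_force: 0.0
clock: 1.6
tcp_pos: [0.5349, -0.1114, 0.239]
eef_rot: [-3.141, 0.001, 0.337]
wrist_force: [0.4, 0.2, -0.7]
opening: 0.0855
gripper_force: 0.0
clock: 2.1
tcp_pos: [0.5364, 0.0614, 0.2388]
eef_rot: [-3.141, 0.001, 0.338]
wrist_force: [0.2, 0.2, -0.5]
opening: 0.0851
gripper_force: 0.0
```

```bash
M="python3 -m pendant"
$M '[[[-0.003,-0.0784,0,0,1],[-0.003,-0.0784,0,0,1],[-0.003,-0.0784,0,0,1],[-0.003,-0.0784,0,0,1],[-0.003,-0.0784,0,0,1]]]'
$M '[[[-0.003,-0.0784,0,0,1],[-0.003,-0.0784,0,0,1],[-0.003,-0.0784,0,0,1],[-0.003,-0.0784,0,0,1],[0,0,0,0.042,1]]]'
$M '[[[0,0,0.08,0,1],[0,0,0.08,0,1],[0,0,0.08,0,1],[0,0,0.08,0,1],[0,0,0,0,1]]]'
python3 -c "
from h import *
from mal import mallet
print(observe()['qpos'])
p,d,W=snap('scene'); cv2.imwrite('pics/s1.png',cv2.resize(p[110:260,230:430,::-1],None,fx=4,fy=4))"
```

```text
clock: 2.6
tcp_pos: [0.4785, 0.2068, 0.239]
eef_rot: [3.141, 0.001, 0.337]
wrist_force: [-0.0, 0.4, -0.4]
opening: 0.0854
gripper_force: 0.0
clock: 3.1
tcp_pos: [0.4303, 0.3282, 0.239]
eef_rot: [-3.137, 0.001, 0.3]
wrist_force: [0.2, 0.4, -0.3]
opening: 0.0855
gripper_force: 0.0
clock: 3.6
tcp_pos: [0.4308, 0.3207, 0.1077]
eef_rot: [3.138, 0.008, 0.293]
wrist_force: [-0.7, -0.6, -0.1]
opening: 0.0851
gripper_force: 0.0
[-0.6978  0.779  -0.0464  1.9367  0.0768  0.4361 -2.0782]
```

View pics/s1.png

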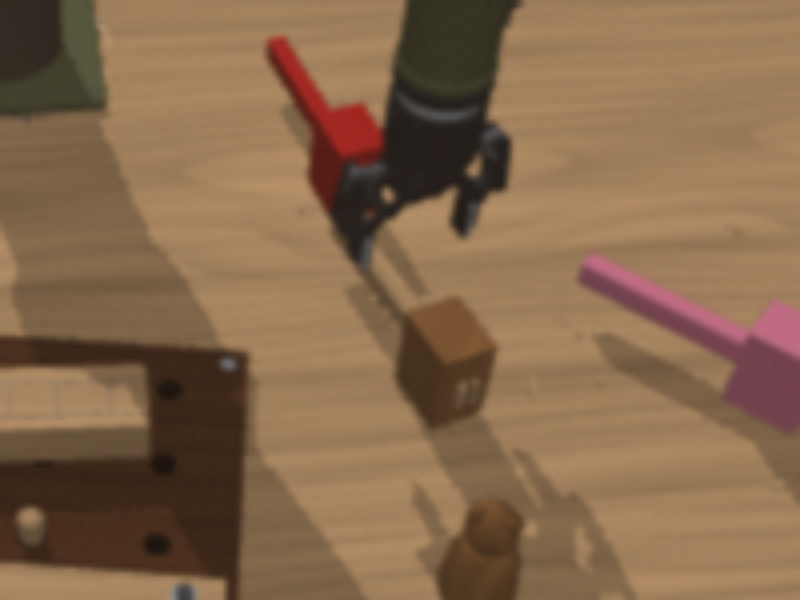

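```bash
M="python3 -m pendant"
$M '[[[0.005,-0.006,0.05,0,1],[0,0,0.05,0,1],[0,0,0.05,0,1],[0,0,0.042,0,1],[0,0,0,0,1]]]'
$M '[[[0,0,0,0,-1],[0,0,0,0,-1],[0,0,0,0,-1],[0,0,0,0,-1],[0,0,0,0,-1]]]' 120
$M '[[[0,0,0,0,-1],[0,0,0,0,-1],[0,0,0,0,-1],[0,0,0,0,-1],[0,0,0,0,-1]]]' 120
```

```text
clock: 4.15
tcp_pos: [0.4346, 0.3255, 0.0345]
eef_rot: [3.141, 0.001, 0.293]
wrist_force: [-1.0, -0.4, 1.1]
opening: 0.0856
gripper_force: 0.0
clock: 4.65
tcp_pos: [0.4348, 0.3254, 0.0353]
eef_rot: [-3.142, -0.001, 0.292]
wrist_force: [-1.8, -2.0, 7.6]
opening: 0.0182
gripper_force: 117.0
clock: 5.15
tcp_pos: [0.4349, 0.3254, 0.0353]
eef_rot: [-3.142, -0.001, 0.292]
wrist_force: [-2.0, -0.8, 6.5]
opening: 0.0182
gripper_force: 117.0
```

```bash
M="python3 -m pendant"
$M '[[[0,0,-0.04,0,-1],[0,0,-0.08,0,-1],[0,0,-0.1,0,-1],[0,0,-0.1,0,-1],[0,0,-0.08,0,-1]]]'
$M '[[[0,0,0,-0.1306,-1],[0,0,0,-0.1306,-1],[0,0,0,-0.1306,-1],[0,0,0,-0.1306,-1],[0,0,0,-0.1306,-1]]]'
$M '[[[0,0,0,-0.1306,-1],[0,0,0,-0.1306,-1],[0,0,0,-0.1306,-1],[0,0,0,0,-1],[0,0,0,0,-1]]]'
$M '[[[-0.0803,0.0553,0,0,-1],[-0.0803,0.0553,0,0,-1],[-0.0803,0.0553,0,0,-1],[-0.0803,0.0553,0,0,-1],[-0.0803,0.0553,0,0,-1]]]'
$M '[[[-0.0803,0.0553,0,0,-1],[-0.0803,0.0553,0,0,-1],[-0.0803,0.0553,0,0,-1],[-0.0803,0.0553,0,0,-1],[-0.0803,0.0553,0,0,-1]]]'
$M '[[[-0.0803,0.0553,0,0,-1],[0,0,0,0,-1],[0,0,0,0,-1],[0,0,0,0,-1],[0,0,0,0,-1]]]'
python3 -c "
from h import *
p,d,W=snap('scene'); cv2.imwrite('pics/s2.png',cv2.resize(p[110:300,130:350,::-1],None,fx=3,fy=3))
Z=W[...,2];X=W[...,0];Y=W[...,1]
o=observe();print(o['qpos'],o['tcp_pos'],o['eef_rot'],o['wrist_force'])
np.savez('s2.npz',p=p,d=d)"
```

```text
clock: 5.65
tcp_pos: [0.4343, 0.3251, 0.1963]
eef_rot: [3.142, -0.0, 0.293]
wrist_force: [0.5, 1.1, -3.3]
opening: 0.0181
gripper_force: 117.5
clock: 6.15
tcp_pos: [0.434, 0.3246, 0.194]
eef_rot: [-3.142, 0.002, 0.982]
wrist_force: [0.6, -0.2, -3.6]
opening: 0.018
gripper_force: 117.7
clock: 6.65
tcp_pos: [0.4343, 0.3248, 0.1941]
eef_rot: [-3.141, 0.001, 1.383]
wrist_force: [0.6, -0.5, -4.0]
opening: 0.018
gripper_force: 117.7
clock: 7.15
tcp_pos: [0.5143, 0.1457, 0.1944]
eef_rot: [3.142, 0.001, 1.384]
wrist_force: [0.2, 0.7, -1.9]
opening: 0.0181
gripper_force: 117.8
clock: 7.65
tcp_pos: [0.5936, -0.0325, 0.1944]
eef_rot: [-3.141, 0.001, 1.384]
wrist_force: [0.5, 1.9, -2.9]
opening: 0.018
gripper_force: 117.8
clock: 8.15
tcp_pos: [0.6088, -0.0645, 0.1946]
eef_rot: [-3.141, -0.001, 1.389]
wrist_force: [-0.0, 0.7, -3.1]
opening: 0.0176
gripper_force: 118.0
[ 0.2843  0.7542 -0.4569  1.6422  0.4157  0.8435 -0.5271] [ 0.6089 -0.0647  0.1946] [-3.1413 -0.0004  1.3891] [ 0.4243 -0.5936 -3.7124]
```

View pics/s2.png

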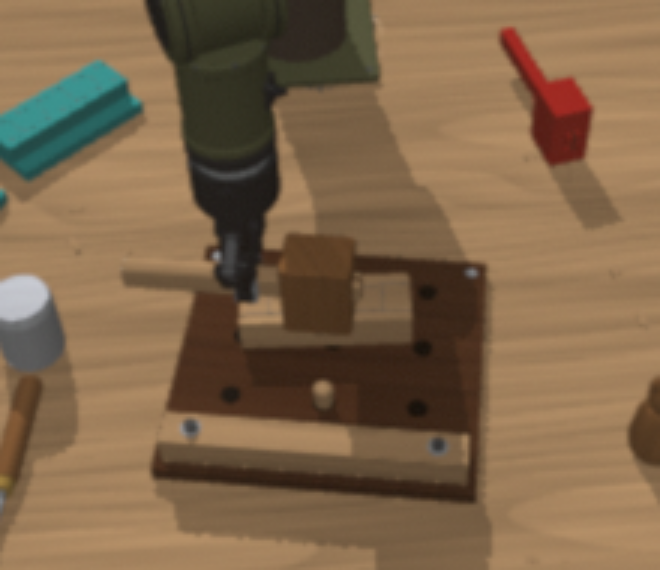

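```bash
python3 -c "
from h import *
W=cloud('scene',np.load('s2.npz')['d']);X,Y,Z=W[...,0],W[...,1],W[...,2]
m=(X>.56)&(X<.7)&(Y>-.05)&(Y<.08)&(Z>.225)&(Z<.262)
print(rect(W[m][:,:2]),np.percentile(W[m][:,2],[5,50,95]),m.sum())
m=(X>.5)&(X<.7)&(Y>-.2)&(Y<-.11)&(Z>.15)&(Z<.25)
print(rect(W[m][:,:2]),np.percentile(W[m][:,2],[5,50,95]),m.sum())"
```

```text
(array([ 0.6208, -0.0089]), array([85.0136, 52.572 ]), 80.34745788574219) [0.2284 0.2424 0.2458] 441
(array([ 0.596 , -0.1427]), array([69.1637, 24.0177]), 80.60087585449219) [0.1932 0.2113 0.2158] 254
```

```bash
M="python3 -m pendant"
$M '[[[0,0,0.07,0,-1],[0,0,0.08,0,-1],[0,0,0.07,0,-1],[0,0,0.045,0,-1],[0,0,0,0,-1]]]'
$M '[[[0,0,0.015,0,-1],[0,0,0.015,0,-1],[0,0,0.015,0,-1],[0,0,0.015,0,-1],[0,0,0.01,0,-1]]]'
```

```text
clock: 8.7
tcp_pos: [0.607, -0.0656, 0.086]
eef_rot: [-3.136, 0.001, 1.388]
wrist_force: [-0.4, 0.5, -3.1]
opening: 0.0179
gripper_force: 117.9
clock: 9.2
tcp_pos: [0.6104, -0.066, 0.0608]
eef_rot: [3.139, -0.001, 1.387]
wrist_force: [1.5, 1.3, 0.7]
opening: 0.018
gripper_force: 118.5
```

```bash
M="python3 -m pendant"
$M '[[[0,0,0.005,0,-1],[0,0,0.005,0,-1],[0,0,0.005,0,-1],[0,0,0.003,0,-1],[0,0,0,0,-1]]]'
$M '[[[0,0,0.003,0,-1],[0,0,0.003,0,-1],[0,0,0.003,0,-1],[0,0,0,0,-1],[0,0,0,0,-1]]]'
```

```text
clock: 9.7
tcp_pos: [0.6094, -0.0663, 0.0534]
eef_rot: [3.141, -0.0, 1.387]
wrist_force: [1.8, 0.6, 0.9]
opening: 0.0181
gripper_force: 118.5
clock: 10.2
tcp_pos: [0.6095, -0.0667, 0.0529]
eef_rot: [3.14, 0.001, 1.386]
wrist_force: [-5.7, -1.2, 26.4]
opening: 0.018
gripper_force: 122.3
```

```bash
M="python3 -m pendant"
$M '[[[0,0,-0.04,0,-1],[0,0,-0.08,0,-1],[0,0,-0.09,0,-1],[0,0,-0.09,0,-1],[0,0,-0.06,0,-1]]]'
$M '[[[0.0803,-0.0553,0,0,-1],[0.0803,-0.0553,0,0,-1],[0.0803,-0.0553,0,0,-1],[0.0803,-0.0553,0,0,-1],[0.0803,-0.0553,0,0,-1]]]'
$M '[[[0.0803,-0.0553,0,0,-1],[0.0803,-0.0553,0,0,-1],[0.0803,-0.0553,0,0,-1],[0.0803,-0.0553,0,0,-1],[0.0803,-0.0553,0,0,-1]]]'
$M '[[[0.08,-0.055,0,0.13,-1],[0,0,0,0.13,-1],[0,0,0,0.13,-1],[0,0,0,0.13,-1],[0,0,0,0.13,-1]]]'
$M '[[[0,0,0,0.13,-1],[0,0,0,0.13,-1],[0,0,0,0.13,-1],[0,0,0,0,-1],[0,0,0,0,-1]]]'
python3 -c "
from h import *
for n in('top','scene'):
  p,d,W=snap(n);np.savez(n+'3.npz',p=p,d=d);X,Y,Z=W[...,0],W[...,1],W[...,2]
  m=np.hypot(X-.6213,Y+.0015)<.008
  print(n,'dog z',np.nanmedian(Z[m]),m.sum(),'bed near',np.nanmedian(Z[(np.hypot(X-.6213,Y+.0015)>.016)&(np.hypot(X-.6213,Y+.0015)<.03)]))
cv2.imwrite('pics/s3.png',cv2.resize(p[100:290,170:430,::-1],None,fx=3,fy=3))
print(observe()['qpos'])"
```

```text
clock: 10.7
tcp_pos: [0.6085, -0.067, 0.1955]
eef_rot: [-3.141, 0.001, 1.387]
wrist_force: [0.5, 0.1, -3.1]
opening: 0.0181
gripper_force: 118.1
clock: 11.2
tcp_pos: [0.5276, 0.1117, 0.1931]
eef_rot: [-3.139, 0.003, 1.387]
wrist_force: [0.3, 0.2, -3.1]
opening: 0.0181
gripper_force: 118.0
clock: 11.7
tcp_pos: [0.4487, 0.2895, 0.1931]
eef_rot: [-3.14, 0.004, 1.387]
wrist_force: [-0.3, 0.5, -4.0]
opening: 0.0182
gripper_force: 118.0
clock: 12.2
tcp_pos: [0.4334, 0.3238, 0.193]
eef_rot: [3.141, 0.004, 0.701]
wrist_force: [0.4, -0.1, -4.0]
opening: 0.018
gripper_force: 118.0
clock: 12.7
tcp_pos: [0.4339, 0.3246, 0.1932]
eef_rot: [3.14, 0.002, 0.301]
wrist_force: [-0.4, -0.4, -2.9]
opening: 0.0179
gripper_force: 118.1
top dog z 0.019598546743368805 16 bed near 0.018454658603029417
scene dog z 0.01910534707682454 17 bed near 0.01827038513568624
[-0.6846  0.6429 -0.0699  1.867   0.0705  0.6354 -2.068 ]
```

View pics/s3.png

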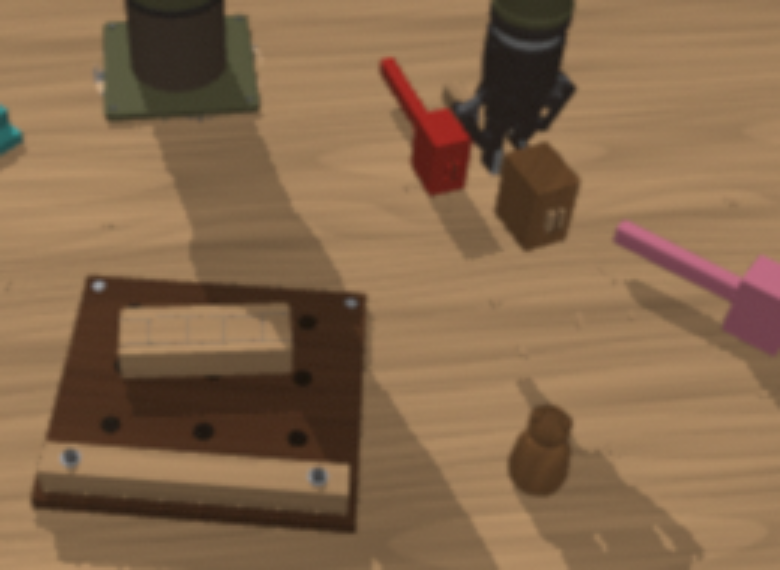

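```bash
M="python3 -m pendant"
$M '[[[0,0,0.1,0,-1],[0,0,0.1,0,-1],[0,0,0.1,0,-1],[0,0,0.07,0,-1],[0,0,0,0,-1]]]'
$M '[[[0,0,0.007,0,-1],[0,0,0.007,0,-1],[0,0,0.006,0,-1],[0,0,0.005,0,-1],[0,0,0,0,-1]]]'
```

```text
clock: 13.3
tcp_pos: [0.4323, 0.3236, 0.0423]
eef_rot: [3.139, 0.007, 0.299]
wrist_force: [-0.5, -0.8, -3.1]
opening: 0.0182
gripper_force: 117.9
clock: 13.8
tcp_pos: [0.4349, 0.3254, 0.0361]
eef_rot: [-3.141, -0.001, 0.298]
wrist_force: [-0.1, -0.8, -2.4]
opening: 0.0181
gripper_force: 117.9
```

```bash
M="python3 -m pendant"
$M '[[[0,0,0.004,0,-1],[0,0,0,0,-1],[0,0,0,0,-1],[0,0,0,0,-0.3],[0,0,0,0,1]]]'
$M '[[[0,0,0,0,1],[0,0,0,0,1],[0,0,0,0,1],[0,0,0,0,1],[0,0,0,0,1]]]'
$M '[[[0,0,0,0,1],[0,0,-0.05,0,1],[0,0,-0.08,0,1],[0,0,-0.1,0,1],[0,0,-0.1,0,1]]]'
```

```text
clock: 14.3
tcp_pos: [0.4352, 0.3256, 0.0344]
eef_rot: [-3.141, -0.001, 0.298]
wrist_force: [0.9, -1.0, 0.5]
opening: 0.0434
gripper_force: 0.0
clock: 14.8
tcp_pos: [0.4347, 0.3253, 0.034]
eef_rot: [3.142, 0.0, 0.298]
wrist_force: [0.5, -0.3, -1.0]
opening: 0.0852
gripper_force: 0.0
clock: 15.3
tcp_pos: [0.4343, 0.3249, 0.1672]
eef_rot: [3.141, 0.001, 0.298]
wrist_force: [-0.3, 0.9, -0.4]
opening: 0.0853
gripper_force: 0.0
```

```bash
M="python3 -m pendant"
$M '[[[0,0,0,0.113,1],[0,0,0,0.113,1],[0,0,0,0.112,1],[0,0,0,0,1],[0,0,0,0,1]]]'
$M '[[[0.017,0.0976,0,0,1],[0.017,0.0976,0,0,1],[0.017,0.0976,0,0,1],[0.017,0.0976,0,0,1],[0.017,0.0976,0,0,1]]]'
$M '[[[0.017,0.0976,0,0,1],[0.017,0.0976,0,0,1],[0.017,0.0976,0,0,1],[0,0,0,0,1],[0,0,0,0,1]]]'
python3 -c "
from h import *
from mal import mallet
for n in('scene',):
  p,d,W=snap(n);X,Y,Z=W[...,0],W[...,1],W[...,2]; mallet(n,W)
  m=(X>.45)&(X<.6)&(abs(Y)<.15)&(Z>.05)&(Z<.064); print(rect(W[m][:,:2]))
print(observe()['qpos'],observe()['tcp_pos'])"
```

```text
clock: 15.8
tcp_pos: [0.4345, 0.3253, 0.166]
eef_rot: [3.141, 0.0, -0.053]
wrist_force: [-0.1, -0.4, -0.8]
opening: 0.0854
gripper_force: 0.0
clock: 16.3
tcp_pos: [0.4577, 0.127, 0.166]
eef_rot: [-3.142, -0.0, -0.053]
wrist_force: [0.7, -0.7, 0.6]
opening: 0.0855
gripper_force: 0.0
clock: 16.8
tcp_pos: [0.4716, 0.0094, 0.166]
eef_rot: [-3.141, -0.0, -0.057]
wrist_force: [0.3, 0.7, -0.0]
opening: 0.0851
gripper_force: 0.0
scene head (array([0.4995, 0.3457]), array([67.1636, 51.8877]), 16.024616241455078) 0.0832199316836174 handle (array([0.4348, 0.3185]), array([218.629 ,  48.1375]), 20.45646095275879) 0.054629356706605625 284
(array([0.5196, 0.0084]), array([179.0899,  65.5613]), 85.47171020507812)
[-0.0823  0.6187 -0.06    2.095   0.0816  0.4299 -1.8309] [0.4715 0.0109 0.166 ]
```

```bash
M="python3 -m pendant"
$M '[[[0,0,0.07,0,1],[0,0,0.09,0,1],[0,0,0.08,0,1],[0,0,0.03,0,1],[0,0,0,0,1]]]'
$M '[[[0,0,0.01,0,1],[0,0,0.01,0,1],[0,0,0.01,0,1],[0,0,0,0,1],[0,0,0,0,1]]]'
python3 -c "
from h import *
p,d,W=snap('scene');cv2.imwrite('pics/s4.png',cv2.resize(p[150:290,165:305,::-1],None,fx=4,fy=4))"
```

```text
clock: 17.35
tcp_pos: [0.4706, 0.0119, 0.0569]
eef_rot: [-3.141, 0.003, -0.053]
wrist_force: [0.1, 0.2, 0.4]
opening: 0.0854
gripper_force: 0.0
clock: 17.85
tcp_pos: [0.4716, 0.0103, 0.0464]
eef_rot: [3.142, -0.0, -0.056]
wrist_force: [-0.8, -0.9, 0.0]
opening: 0.0855
gripper_force: 0.0
```

View pics/s4.png

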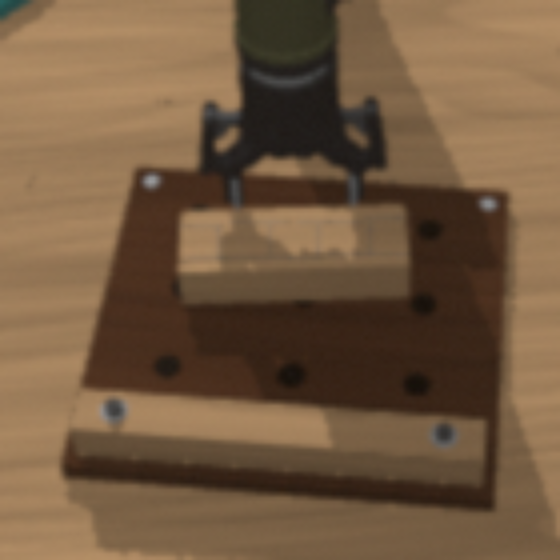

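Fingers (crop ≈(235,190) and (355,190)) are behind the blank's wall over the step, well inside its ends. I creep down to feel the step floor.

```bash
M="python3 -m pendant"
$M '[[[0,0,0.006,0,1],[0,0,0.006,0,1],[0,0,0.006,0,1],[0,0,0,0,1],[0,0,0,0,1]]]'
$M '[[[0,0,0.006,0,1],[0,0,0.006,0,1],[0,0,0.004,0,1],[0,0,0,0,1],[0,0,0,0,1]]]'
```

```text
clock: 18.4
tcp_pos: [0.4714, 0.0104, 0.0388]
eef_rot: [3.141, 0.0, -0.056]
wrist_force: [-0.0, -0.2, -0.6]
opening: 0.0855
gripper_force: 0.0
clock: 18.9
tcp_pos: [0.4715, 0.0104, 0.0324]
eef_rot: [3.141, 0.0, -0.056]
wrist_force: [-0.3, 0.1, 0.4]
opening: 0.0857
gripper_force: 0.0
```

```bash
M="python3 -m pendant"
$M '[[[0.015,0,0,0,1],[0.015,0,0,0,1],[0.02,0,0,0,1],[0.02,0,0,0.01,1],[0.02,0,0,0.02,1]]]'
$M '[[[0.02,0,0,0.02,1],[0.02,0,0,0.02,1],[0.02,0,0,0.02,1],[0.02,0,0,0.02,1],[0.02,0,0,0.013,1]]]'
python3 -c "
from h import *
p,d,W=snap('scene');X,Y,Z=W[...,0],W[...,1],W[...,2]
m=(X>.5)&(X<.64)&(abs(Y)<.15)&(Z>.054)&(Z<.062); print(rect(W[m][:,:2]))
cv2.imwrite('pics/s5.png',cv2.resize(p[150:290,165:305,::-1],None,fx=4,fy=4))"
```

```text
clock: 19.4
tcp_pos: [0.5083, 0.0083, 0.0325]
eef_rot: [-3.141, -0.0, -0.089]
wrist_force: [-0.6, 0.2, -0.8]
opening: 0.085
gripper_force: 0.4
clock: 19.9
tcp_pos: [0.5477, 0.0031, 0.0325]
eef_rot: [3.142, 0.0, -0.186]
wrist_force: [-1.6, -0.0, 0.5]
opening: 0.0855
gripper_force: 0.6
(array([ 0.5812, -0.0026]), array([180.2287,  79.7939]), 79.63457489013672)
```

View pics/s5.png

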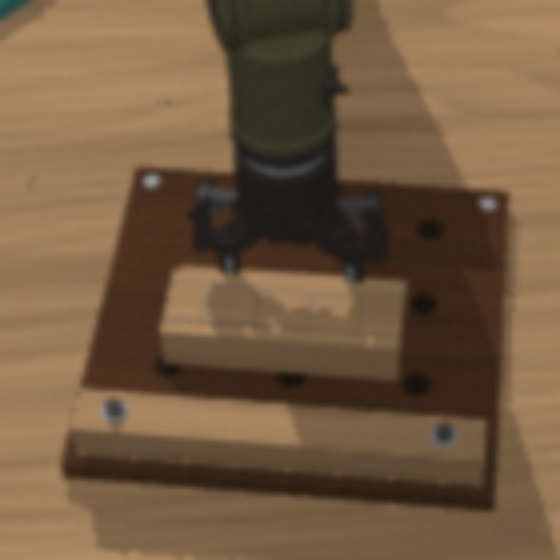

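```bash
M="python3 -m pendant"
$M '[[[0.013,0,0,0,1],[0.013,0,0,0,1],[0.013,0,0,0,1],[0.013,0,0,0,1],[0.013,0,0,0,1]]]'
$M '[[[0.013,0,0,0,1],[0.012,0,0,0,1],[0.012,0,0,0,1],[0.012,0,0,0,1],[0,0,0,0,1]]]'
```

```text
clock: 20.45
tcp_pos: [0.573, -0.0017, 0.0325]
eef_rot: [3.142, 0.0, -0.185]
wrist_force: [-1.3, 0.3, 0.7]
opening: 0.0856
gripper_force: 0.6
clock: 20.95
tcp_pos: [0.5932, -0.0055, 0.0326]
eef_rot: [-3.141, -0.002, -0.185]
wrist_force: [0.2, 1.0, 0.2]
opening: 0.0855
gripper_force: 0.0
```

```bash
M="python3 -m pendant"
$M '[[[0.004,0,0,0,1],[0.004,0,0,0,1],[0.004,0,0,0,1],[0,0,0,0,1],[0,0,0,0,1]]]'
$M '[[[0.004,0,0,0,1],[0.003,0,0,0,1],[0,0,0,0,1],[0,0,0,0,1],[0,0,0,0,1]]]'
```

```text
clock: 21.45
tcp_pos: [0.5968, -0.0061, 0.0325]
eef_rot: [-3.142, -0.0, -0.185]
wrist_force: [0.0, -0.0, -0.5]
opening: 0.0854
gripper_force: 0.2
clock: 21.95
tcp_pos: [0.5987, -0.0066, 0.0324]
eef_rot: [3.141, 0.001, -0.185]
wrist_force: [-3.2, -0.0, 2.0]
opening: 0.0854
gripper_force: 1.8
```

```bash
M="python3 -m pendant"
$M '[[[0.001,0,0.003,0,1],[0.001,0,0.003,0,1],[0,0,0.002,0,1],[0,0,0,0,1],[0,0,0,0,1]]]'
$M '[[[0.001,0,0.001,0,1],[0,0,0.001,0,1],[0,0,0,0,1],[0,0,0,0,1],[0,0,0,0,1]]]'
```

```text
clock: 22.45
tcp_pos: [0.5988, -0.006, 0.029]
eef_rot: [-3.142, 0.003, -0.184]
wrist_force: [-5.6, 1.0, 3.1]
opening: 0.0852
gripper_force: 3.4
clock: 22.95
tcp_pos: [0.5988, -0.0061, 0.0289]
eef_rot: [3.142, 0.003, -0.184]
wrist_force: [-7.4, 1.5, 8.3]
opening: 0.0852
gripper_force: 6.6
```

```bash
M="python3 -m pendant"
$M '[[[0.002,0,0,0,1],[0.001,0,0,0,1],[0,0,0,0,1],[0,0,0,0,1],[0,0,0,0,1]]]'
$M '[[[0.002,0,0,0,1],[0.001,0,0,0,1],[0,0,0,0,1],[0,0,0,0,1],[0,0,0,0,1]]]'
```

```text
clock: 23.45
tcp_pos: [0.5988, -0.0061, 0.029]
eef_rot: [3.141, 0.006, -0.184]
wrist_force: [-9.2, 2.3, 11.3]
opening: 0.085
gripper_force: 9.1
clock: 23.95
tcp_pos: [0.5987, -0.006, 0.0289]
eef_rot: [3.141, 0.008, -0.184]
wrist_force: [-11.7, 3.2, 13.9]
opening: 0.0849
gripper_force: 10.8
```

```bash
M="python3 -m pendant"
$M '[[[0.002,0,-0.001,0,1],[0.002,0,-0.001,0,1],[0,0,-0.001,0,1],[0,0,0,0,1],[0,0,0,0,1]]]'
$M '[[[0,0,0,0,1],[0,0,0,0,1],[0,0,0,0,1],[0,0,0,0,1],[0,0,0,0,1]]]'
python3 -c "
from h import *
from mal import mallet
for n in ('scene','top'):
  p,d,W=snap(n);X,Y,Z=W[...,0],W[...,1],W[...,2];mallet(n,W)
  m=(X>.56)&(X<.8)&(abs(Y)<.2)&(Z>.0565)&(Z<.0615); q=W[m];print(n,len(q),rect(q[:,:2]),np.percentile(q[:,2],[5,50,95]))
  if n=='scene': cv2.imwrite('pics/s6.png',cv2.resize(p[130:290,165:365,::-1],None,fx=4,fy=3.7))
print(observe()['wrist_force'])"
```

```text
clock: 24.45
tcp_pos: [0.5987, -0.006, 0.029]
eef_rot: [3.141, 0.012, -0.184]
wrist_force: [-13.2, 3.4, 8.3]
opening: 0.0854
gripper_force: 8.6
clock: 24.95
tcp_pos: [0.5987, -0.0061, 0.029]
eef_rot: [3.141, 0.012, -0.184]
wrist_force: [-12.8, 3.0, 8.8]
opening: 0.0854
gripper_force: 8.6
scene head (array([0.4994, 0.3457]), array([66.3787, 51.4291]), 14.48861026763916) 0.08303568365342456 handle (array([0.4382, 0.3183]), array([216.0855,  51.1681]), 21.546987533569336) 0.05456717897974106 286
scene 955 (array([ 0.655 , -0.0017]), array([293.1041, 116.12  ]), 74.9239501953125) [0.0567 0.0583 0.0609]
top head (array([0.497 , 0.3434]), array([64.4763, 50.2398]), 16.5894832611084) 0.08381514481788067 handle (array([0.4202, 0.3246]), array([190.819 ,  46.8177]), 10.70759391784668) 0.05497611796653579 248
top 141 (array([0.676, 0.055]), array([140.1562,  86.6296]), 37.698978424072266) [0.0566 0.0583 0.0609]
[-13.1228   2.9064   8.3344]
```

View pics/s6.png

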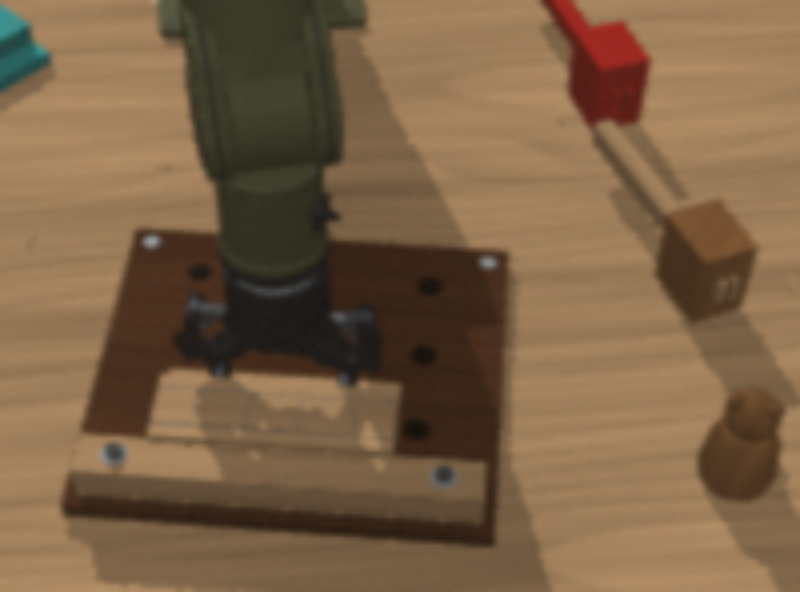

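```bash
M="python3 -m pendant"
$M '[[[0.002,0,0,0,1],[0,0,0,0,1],[0,0,0,0,1],[0,0,0,0,1],[0,0,0,0,1]]]'
$M '[[[0,0,0,0,1],[0,0,0,0,1],[0,0,0,0,1],[0,0,0,0,1],[0,0,0,0,1]]]'
```

```text
clock: 25.55
tcp_pos: [0.5986, -0.006, 0.029]
eef_rot: [3.141, 0.013, -0.184]
wrist_force: [-14.2, 3.7, 10.4]
opening: 0.0858
gripper_force: 9.8
clock: 26.05
tcp_pos: [0.5986, -0.0061, 0.029]
eef_rot: [3.141, 0.013, -0.184]
wrist_force: [-14.2, 2.8, 9.5]
opening: 0.0854
gripper_force: 9.8
```

```bash
python3 -c "
from workcell import *
print(close_job())"
```

```text
the job is handed in; nothing more can be done
None
```

I handed the job in at about 26 s: the dog is sunk to about 1 mm above the board by depth camera, the mallet is back on the bench off the board, and the fingers are holding the blank square and tight to the fence with about 14.5 N forward and 10 N down; the hand-in returned no verdict.

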